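# Clip the counterweight to the modelling board

### The arm

A 7-joint arm with a two-finger parallel gripper is mounted at the origin on the work surface. World frame = base frame: x ahead of the robot, y to its left, z up, the work surface at z = 0. Lengths are in mm, angles in rad, forces in N, time in s.
With the tool pointing down it reaches from about 400 to 875 mm from the base axis. Payload 6.5 kg.
Tool frame: the origin (TCP) lies at the very end of the fingers, on their centre line; the grasp point (between the pads) lies 19 mm behind it; x points along the fingers, y is the direction in which the jaws open and shut, and the axes are right-handed (so a half turn about x gives the same grasp; the last joint's range is limited). The gripper opens to 88 mm and grips with 3 to 60 N. Pads are 18 mm wide; open, the fingers measure 123 mm over their backs; the gripper's body (75 mm by 187 mm) begins 45 mm behind the grasp point.
Start: joints at [1.071, 0.536, -0.004, 1.538, 0.003, 1.067, -0.071], TCP at [273.204, -589.788, 238.716] pointing down, gripper open.
Joint ranges: [-2.7, 2.7], [-0.37, 2.16], [-1.27, 1.26], [0.24, 2.4], [-1.31, 4.45], [0.19, 1.91], [-2.76, 2.76]. Speed limits (rad/s): [2.39, 2.39, 3.14, 3.14, 3.14, 3.14, 3.14].

### API

Orientations are given as a unit quaternion [x, y, z, w].
In Python, from bench import ctrl, kin, eyes, hand_in gives the robot as it stands. The module is installed in compiled form; this text tells all that it offers. Calls block until the motion is done:
- ctrl.move_ptp(position, orientation): joint-space move of the TCP to a pose.
- ctrl.move_l(position, attitude=None, vel=150, threshold=None): straight line of the TCP; attitude=None keeps the orientation; vel is the mean speed in mm/s. With threshold (N) it stops when the force on the tool has changed by that much, and returns True; else False.
- ctrl.movej(angles): joint-space move.
- ctrl.grip(opening, grip_force=None): opening from 0.0 (shut) to 1.0 (fully open); grip_force is the grip in N (None keeps the last); returns when the fingers have stopped.
- ctrl.dwell(seconds).
- kin.inverse_kinematics(position, orientation): joint angles nearest the present ones, or None.
- ctrl.sense(): the state.
- eyes.capture(name): name is "scene" or "top"; returns a dict with "pixels" (480x640x3 uint8, red, green, blue), "K" (3x3 intrinsics, pixels), "distortion" ([k1, k2, p1, p2, k3] as OpenCV has them; the pictures are not rectified), "extrinsics" (4x4, takes a point from camera to world coordinates). Camera axes: x right, y up, looking along -z (the intrinsics and any distortion apply to the point x, -y, -z); pixel columns grow to the right and rows downward; lengths in mm; the calibration is good to about 2 mm. A picture is of the moment at which its call begins. There is no depth.
A pose or a line that the arm cannot do raises ctrl.MotionError and nothing moves.
- hand_in(): hands the job in, once; it reports no verdict.
The state is a dict: "t": time; "joints": joint angles; "joint_vel": joint speeds; "tau": joint torques, N m; "eef_pos": TCP position; "orientation": TCP orientation; "ft_force": force on the tool from outside, world axes, zero at the start; "moment": the same for the moment, N m; "gripper_width": opening from 0.0 (shut) to 1.0 (fully open).
Only numpy, scipy, OpenCV 4.12 (cv2) and the standard library are available. Lean on these libraries where they do the work, as an engineer would, in place of code of your own. Each camera call takes 0.05 s, during which the arm holds its last target.

### The job

The leaning clay piece needs its counterweight: pick up the steel weight that has the snap hook, press the hook's sprung gate gently against the steel eye on the board's post until the eye is inside and the gate snaps shut, then let the weight hang from the eye, at rest and clear of the table. Do not ram or wrench the eye, do not tip the weight over, and leave the other things on the bench where they are.

Things in the scene. Friction and masses are not known exactly. Their poses are not given: they have to be found in the camera images.
- weight: Counterweight with a snap hook, one stiff piece 186 mm tall, 0.35 to 0.5 kg, standing on a dark steel disc foot 52 mm across, 34 mm high. Origin: centre of the underside; z up; x points to the hook's gate side. The hook is 8 mm round steel bar in the x-z plane: spine at x = -24, arched top, nose and gate at x = 22 (all in this frame, mm).
- grip (a point): Centre of the wooden grip block on top of the weight, 24 (along x) by 16 (along y) by 36 mm high, on the axis, z = 150 to 186; a 10 mm stem joins it to the hook's arch at z = 134.
- nose (a point): Lower end of the hook's nose: x = 22, z = 104 of the weight.
- spine (a point): Inner face of the hook's spine (straight back from z = 58 to 112): x = -20, z = 85 of the weight.
- gate (a joint): Sprung gate, rad: 0 = shut, grows inward to 1.0; cannot swing outward. A straight 6 mm bar at x = 22, hinged at z = 55, free end at z = 102 just under the nose. 1 to 5 N opens it. The eye's bar pressed on it at z = 88 to 98 slips past the free end after 0.65 to 0.95 rad, at x = -5 to -14, and the gate snaps shut behind it; further in the bar hits the spine.
- hook_seat (a point): Point on the weight's axis, 126.5 mm above its underside: where the centre of the eye's bar lies when the weight hangs in the arch of the hook.
- stand: Round board 260 mm across, 34 mm high, fixed to the bench, with a leaning grey clay piece 260 mm tall and at its rim a grey post 30 by 40 mm, 178 mm high. Origin: on the bench, middle of the post's outer face; z up; x points from the post to the clay; the eye sticks out of the post along -x. Over 18 N on the eye or stand does damage.
- eye_root (a point): Where the eye's shank enters the post: x = 0, y = 0, z = 170 of the stand. The rigid eye is a level rectangular bow of 7 mm steel bar, 50 mm deep; its front bar lies along y, 49 mm clear inside, at the same height. The shank is screwed in more or less far, so the front bar lies 56 to 106 mm out from the post: not measured, it must be felt or seen.
- ring_weight: Bystander: similar dark steel weight, 56 mm across, 90 mm tall, with a closed ring and no gate, standing. Origin under its foot.
- knife: Bystander: wooden modelling knife, 172 mm long along its x, 18 mm high, lying; origin under its middle.
- sponge: Bystander: sponge block 85 by 60 by 35 mm; origin under its middle.
- clay: Bystander: lump of grey clay 90 by 65 by 55 mm; origin under its middle.
- pot: Bystander: white cup 72 mm across, 85 mm high; origin under its middle.
- loop_tool: Bystander: loop-ended trimming tool, 180 mm long along its x, 14 mm high, lying; origin under its handle's middle.
- mallet: Bystander: wooden mallet lying at the left side.

How it is judged:
By the outcome, as a careful person would: the job done as asked, in the order asked, and still so for the second after the job is handed in, with the robot touching nothing.
It also fails if it takes over 70 s, if anything falls off the work surface, if the arm or the gripper's body presses on something with over 40 N, if the wrist force passes 120 N, or if a joint passes its speed limit or range.

## Working session

There is one attempt and no reset: what is moved stays moved. The work goes in short steps, each a Python script; the robot and the scene stay as the last script left them, time stands still between calls to the robot, and variables do not carry over. Pictures are saved under pics/ and viewed, and the job is handed in when it is done.

```bash
mkdir -p pics; python3 - <<'E'
from bench import ctrl,kin,eyes
import cv2,numpy as np
for n in ("scene","top"):
    c=eyes.capture(n); cv2.imwrite(f"pics/{n}0.png",c["pixels"][:,:,::-1])
    print(n,c["K"],c["distortion"],np.round(c["extrinsics"],4))
s=ctrl.sense();print({k:np.round(v,3) for k,v in s.items()})
E
```

```text
scene [[458.69615071   0.         316.70675699]
 [  0.         458.69615071 246.66554686]
 [  0.           0.           1.        ]] [-0.07259158  0.          0.          0.          0.        ] [[ 8.4050000e-01 -3.0340000e-01  4.4890000e-01  1.0222908e+03]
 [ 5.4130000e-01  4.3260000e-01 -7.2100000e-01 -6.5552590e+02]
 [ 2.4500000e-02  8.4900000e-01  5.2790000e-01  6.9374370e+02]
 [ 0.0000000e+00  0.0000000e+00  0.0000000e+00  1.0000000e+00]]
top [[553.93438368   0.         313.55560742]
 [  0.         553.93438368 230.22972801]
 [  0.           0.           1.        ]] [-0.13549015  0.          0.          0.          0.        ] [[ 5.4800000e-02  9.7550000e-01 -2.1320000e-01  2.2091450e+02]
 [-9.9850000e-01  5.3300000e-02 -1.2700000e-02  9.1483500e+01]
 [-1.0000000e-03  2.1360000e-01  9.7690000e-01  1.6725789e+03]
 [ 0.0000000e+00  0.0000000e+00  0.0000000e+00  1.0000000e+00]]
{'t': np.float64(0.1), 'joints': array([ 1.071,  0.537, -0.004,  1.539,  0.003,  1.067, -0.071]), 'joint_vel': array([-0.001, -0.002,  0.001, -0.002,  0.002,  0.   ,  0.002]), 'tau': array([ 5.0000e-03, -5.7207e+01,  9.9500e-01, -2.5223e+01, -5.6000e-02,
        1.3000e-02,  0.0000e+00]), 'eef_pos': array([ 272.983, -589.312,  237.942]), 'orientation': array([-0.69 , -0.153,  0.691, -0.152]), 'ft_force': array([-0.003,  0.11 ,  0.58 ]), 'moment': array([ 0.044, -0.05 , -0.001]), 'gripper_width': np.float64(0.996)}
```

View pics/scene0.png

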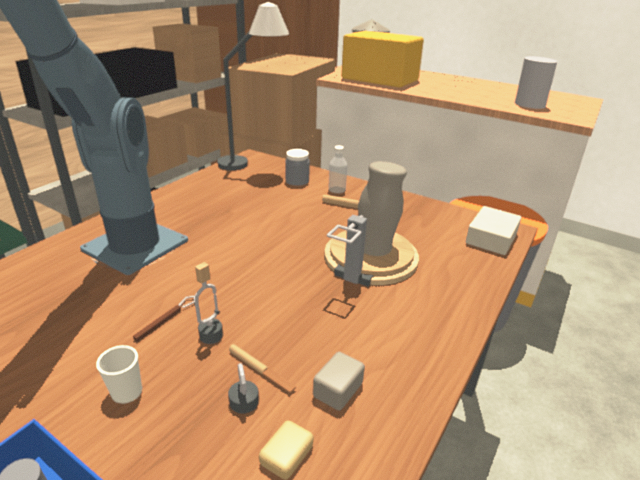

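View pics/top0.png

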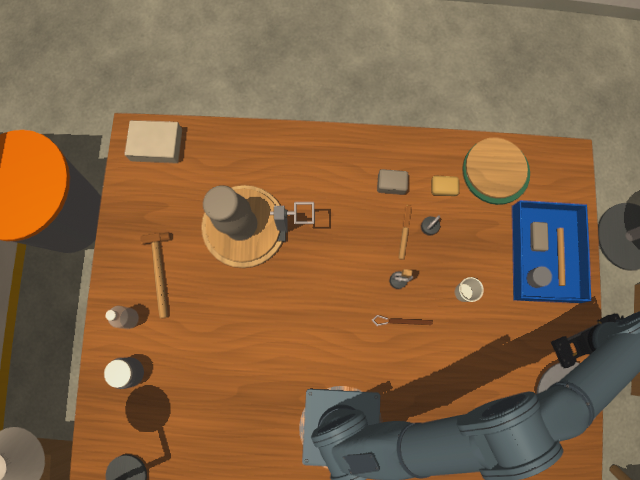

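The weight stands at about (209,330) in the scene view, with its grip at (203,271), and at (400,280) in the top view. The eye is at (345,232) in the scene view and (304,212) in the top view. I'll zoom in next.

```bash
cat > h.py <<'E'
import numpy as np,cv2
from bench import ctrl,kin,eyes
def cap(n): return eyes.capture(n)
def ray(c,uv):
    p=cv2.undistortPoints(np.array([[uv]],float),np.array(c["K"]),np.array(c["distortion"]))[0,0]
    E=np.array(c["extrinsics"]); d=E[:3,:3]@np.array([p[0],-p[1],-1.]); return E[:3,3],d/np.linalg.norm(d)
def atz(c,uv,z):
    o,d=ray(c,uv); return o+d*(z-o[2])/d[2]
def proj(c,P):
    E=np.array(c["extrinsics"]); q=(np.atleast_2d(P)-E[:3,3])@E[:3,:3]; q=q*[1,-1,-1]
    return cv2.projectPoints(q.reshape(-1,1,3),np.zeros(3),np.zeros(3),np.array(c["K"]),np.array(c["distortion"]))[0][:,0]
def crop(c,cx,cy,w,h,k,name,pts=None):
    x0,y0=int(cx-w//2),int(cy-h//2)
    im=c["pixels"][y0:y0+h,x0:x0+w,::-1]; im=cv2.resize(im,None,fx=k,fy=k,interpolation=cv2.INTER_CUBIC)
    if pts is not None:
        for p in pts: cv2.circle(im,(int((p[0]-x0+.5)*k),int((p[1]-y0+.5)*k)),2,(0,0,255),-1)
    cv2.imwrite(name,im); return x0,y0
E
python3 - <<'E'
from h import *
s=cap("scene");t=cap("top")
print(crop(s,205,305,80,100,6,"pics/w_s.png"),crop(t,405,275,80,60,10,"pics/w_t.png"))
print(crop(s,350,255,100,100,6,"pics/e_s.png"),crop(t,295,220,80,60,10,"pics/e_t.png"))
E
```

```text
(165, 255) (365, 245)
(300, 205) (255, 190)
```

View pics/w_s.png

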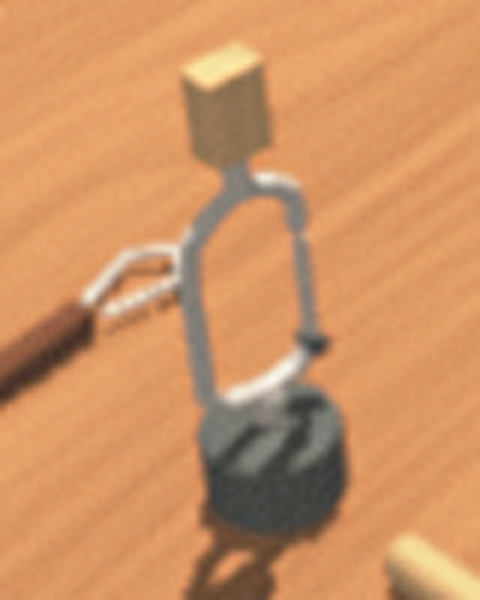

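View pics/w_t.png

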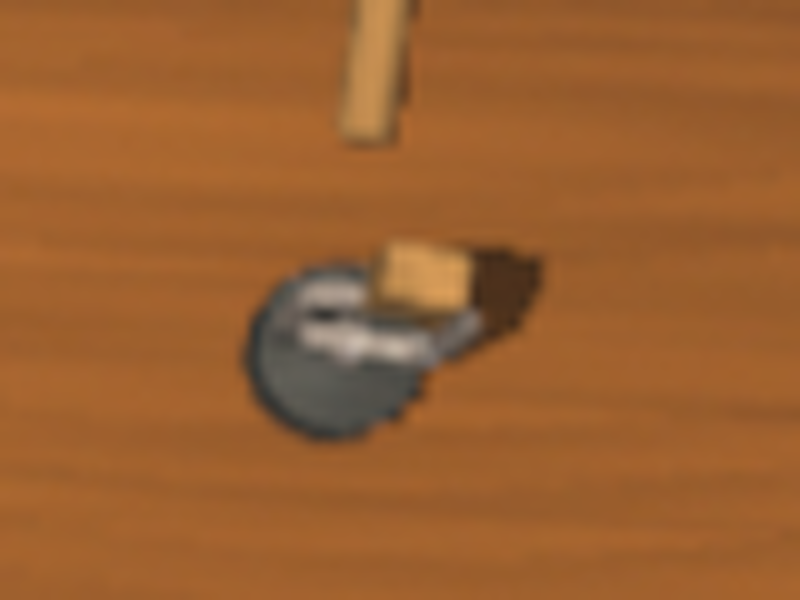

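View pics/e_s.png

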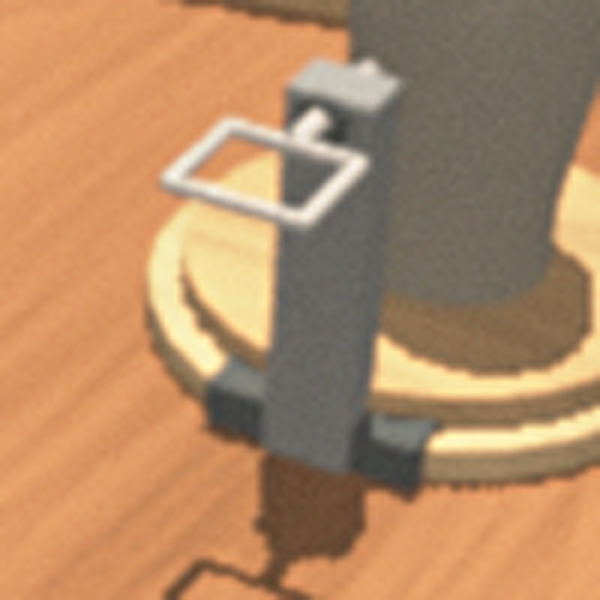

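View pics/e_t.png

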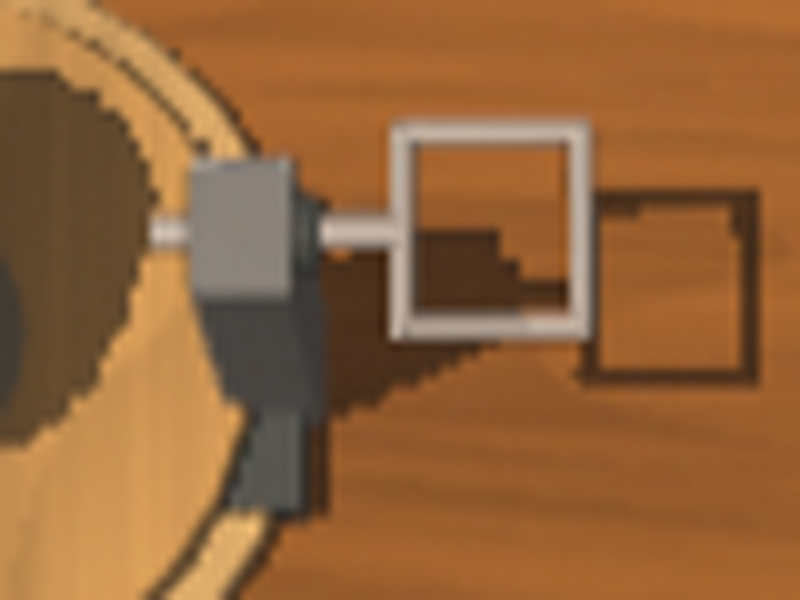

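```bash
cat > fit.py <<'E'
from h import *
from scipy.optimize import least_squares
s=cap("scene");t=cap("top")
S=lambda x,y,ox,oy,k:[ox+x/k-.5,oy+y/k-.5]
g=[(12,8),(12,-8),(-12,-8),(-12,8)]
obs=[]
a=lambda cam,P,px:obs.append((cam,P,px))
w=lambda x,y:S(x,y,165,255,6); wt=lambda x,y:S(x,y,365,245,10)
a(s,(22,0,55),w(313,342));a(s,(22,0,104),w(300,232));a(s,(-24,0,62),w(207,395));a(s,(-24,0,112),w(190,250))
# top face: order by image (left, back, right, front)
for P,p in zip([(-12,-8),(-12,8),(12,8),(12,-8)],[(182,75),(238,43),(265,60),(208,88)]): pass
def R(y): return np.array([[np.cos(y),-np.sin(y),0],[np.sin(y),np.cos(y),0],[0,0,1]])
def resid(v,obs):
    return np.concatenate([proj(c,R(v[2])@np.array(P,float)+[v[0],v[1],0])[0]-p for c,P,p in obs])
# grip top face: assign corners by yaw~+90deg: weight x->+y(top image left), weight y->-x (top image down)
for P,p in zip([(12,-8,186),(-12,-8,186),(-12,8,186),(12,8,186)],[(390,240),(472,250),(468,312),(385,303)]): a(t,P,wt(*p))
# scene: +y world -> right/up ; 
for P in [(12,-8,186),(-12,-8,186),(-12,8,186),(12,8,186)]:
    pr=proj(s,R(1.45)@np.array(P,float)+[0,0,0])
r0=least_squares(resid,[550,-150,1.5],args=(obs,))
print(r0.x,np.abs(r0.fun).max(),np.round(r0.fun.reshape(-1,2),1).tolist())
v=r0.x
print("stand")
e=lambda x,y:S(x,y,300,205,6); et=lambda x,y:S(x,y,255,190,10)
# eye bow centre lines, z=170 ; front outer corners
for n,p in [("FL",(592,120)),("FR",(590,342)),("BL",(390,120)),("BR",(390,340)),("ptF_L",(292,157)),("ptF_R",(292,297))]:
    print(n,np.round(atz(t,et(*p),178 if n[0]=='p' else 173.5)[:2],1))
for n,p in [("FL?",(162,182)),("FR?",(305,225)),("B1",(228,118)),("B2",(368,160))]:
    print(n,np.round(atz(s,e(*p),170)[:2],1))
for n,p in [("postcorners",(288,90)),("",(380,105)),("",(315,60)),("",(400,80))]:
    print(n,np.round(atz(s,e(*p),178)[:2],1))
crop(s,205,305,80,100,6,"pics/w_s2.png",proj(s,[R(v[2])@np.array(P,float)+[v[0],v[1],0] for P in [(22,0,55),(22,0,104),(-24,0,62),(-24,0,112),(12,-8,186),(-12,-8,186),(-12,8,186),(12,8,186),(26,0,0),(-26,0,0),(0,26,0),(0,-26,0)]]))
E
python3 fit.py
```

```text
[ 442.3388567  -148.39718276    1.41774727] 3.9777501458673328 [[0.1, -0.2], [0.1, 0.0], [-0.2, -1.2], [-0.2, 4.0], [-0.5, 0.1], [-0.0, 0.9], [-0.6, 0.4], [-1.0, -0.5]]
stand
FL [630.4 115.1]
FR [566.6 112.2]
BL [627.4 171.6]
BR [564.2 167.7]
ptF_L [614.  198.1]
ptF_R [573.9 195.4]
FL? [567.6 115.1]
FR? [627.2 118.9]
B1 [562.7 172.3]
B2 [623.5 174.9]
postcorners [577.5 193. ]
 [613.  203.2]
 [573.9 221.4]
 [609.9 226.2]
```

View pics/w_s2.png

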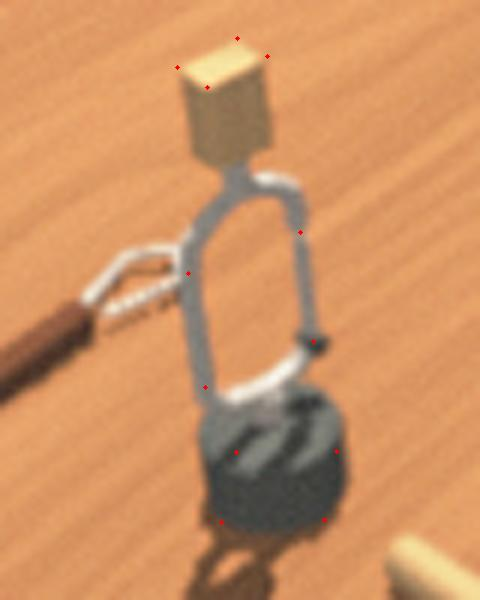

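```bash
cat >> fit.py <<'E'
print("refit")
obs=[o for o in obs if o[1]!=(-24,0,112)]
Ps=[(12,-8,186),(-12,-8,186),(-12,8,186),(12,8,186)]; pp=proj(s,[R(v[2])@np.array(P,float)+[v[0],v[1],0] for P in Ps])
for p in [(182,75),(238,43),(265,60),(208,88)]:
    q=np.array(w(*p)); i=np.argmin(np.linalg.norm(pp-q,axis=1)); obs.append((s,Ps[i],q))
for nm,ob in [("all",obs),("scene",[o for o in obs if o[0] is s]),("top",[o for o in obs if o[0] is t])]:
    r=least_squares(resid,v,args=(ob,)); print(nm,r.x,np.round(np.abs(r.fun).max(),2))
# eye fit: x0,y0,yaw of front bar centre; bow outer corners +-28 (49/2+7/2=28 centreline), depth 50 centreline?
eo=[]
for P,p in zip([(-3.5,-31.5,170),(-3.5,31.5,170)],[(592,120),(590,342)]): eo.append((t,P,et(*p)))
for P,p in zip([(-3.5,31.5,170),(-3.5,-31.5,170)],[(162,182),(305,225)]): eo.append((s,P,e(*p)))
for nm,ob in [("all",eo),("scene",eo[2:]),("top",eo[:2])]:
    r=least_squares(resid,[598,117,1.62],args=(ob,)); print("eye",nm,r.x,np.round(r.fun.reshape(-1,2),2).tolist())
def q(yaw):
    from scipy.spatial.transform import Rotation as Ro
    y=np.array([np.cos(yaw),np.sin(yaw),0]);x=np.array([0,0,-1.]);return Ro.from_matrix(np.c_[x,y,np.cross(x,y)]).as_quat()
for yw in (1.45,1.45-np.pi):
    for P in [(442,-148,149),(598,95,226),(598,117,193),(598,117,300)]:
        j=kin.inverse_kinematics(P,q(yw)); print(yw,P,None if j is None else np.round(j,2))
E
python3 fit.py | sed -n '/refit/,$p'
```

```text
refit
all [ 443.66301521 -149.67056719    1.47229674] 0.68
scene [ 443.98279056 -149.74679838    1.4616821 ] 0.6
top [ 443.03370194 -149.85147515    1.51344197] 0.28
eye all [598.55426966 118.1333666    1.6084799 ] [[-0.26, 0.41], [-0.45, 0.06], [-0.53, 0.25], [0.52, 1.0]]
eye scene [597.16055252 120.58709938   1.59346116] [[-0.4, -0.48], [0.39, 0.42]]
eye top [599.24477177 117.17000462   1.6168082 ] [[-0.0, 0.18], [0.0, -0.17]]
1.45 (442, -148, 149) [ 0.77  0.44 -0.66  2.06  0.39  0.76  1.32]
1.45 (598, 95, 226) [ 0.31  0.6  -0.78  1.64  0.46  1.1   0.86]
1.45 (598, 117, 193) [ 0.27  0.65 -0.78  1.66  0.51  1.05  0.79]
1.45 (598, 117, 300) [ 0.28  0.53 -0.79  1.55  0.39  1.23  0.88]
-1.6915926535897932 (442, -148, 149) [ 0.31  0.37 -0.09  2.08  0.05  0.7  -1.51]
-1.6915926535897932 (598, 95, 226) [ 0.01  0.5  -0.33  1.66  0.18  1.02 -2.07]
-1.6915926535897932 (598, 117, 193) [-0.02  0.54 -0.34  1.68  0.21  0.96 -2.13]
-1.6915926535897932 (598, 117, 300) [ 0.05  0.45 -0.44  1.56  0.2   1.18 -2.12]
```

```bash
cat >> h.py <<'E'
from scipy.spatial.transform import Rotation as Ro
def q(yaw):
    y=np.array([np.cos(yaw),np.sin(yaw),0]);x=np.array([0,0,-1.]);return Ro.from_matrix(np.c_[x,y,np.cross(x,y)]).as_quat()
def st(m=""):
    s=ctrl.sense(); print(m,"t",round(float(s["t"]),2),"p",np.round(s["eef_pos"],1),"F",np.round(s["ft_force"],2),"M",np.round(s["moment"],2),"g",round(float(s["gripper_width"]),3)); return s
E
python3 - <<'E'
from h import *
Q=q(1.47-np.pi)
ctrl.move_ptp([443.6,-149.7,260],Q); st("above")
print(np.round(ctrl.sense()["joints"],2))
s=cap("scene");t=cap("top")
crop(s,220,270,130,130,5,"pics/a_s.png");crop(t,400,275,160,120,5,"pics/a_t.png")
E
```

```text
above t 2.12 p [ 443.6 -150.6  260. ] F [-0.26  0.04  0.09] M [ 0.03  0.09 -0.01] g 0.995
[ 0.36  0.21 -0.15  1.97  0.04  0.97 -1.48]
```

View pics/a_s.png

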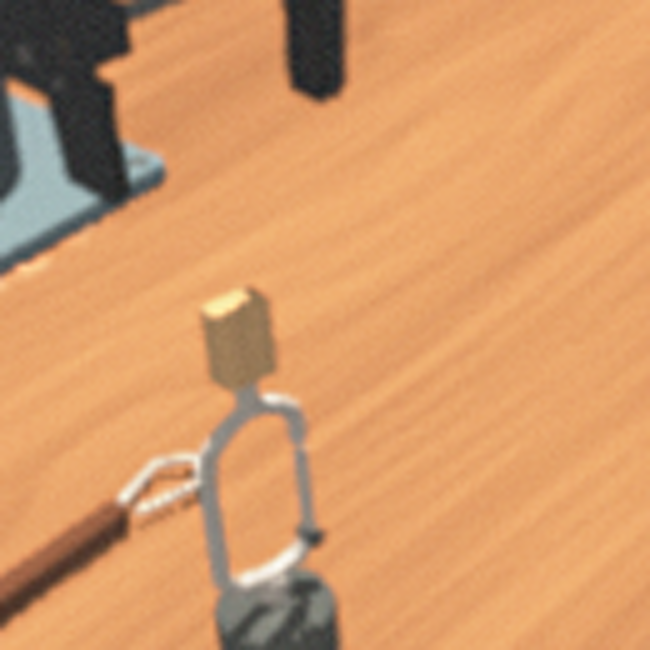

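The open fingers at (95,180) and (318,90) straddle the grip block at (238,340) on its hook-plane axis. The weight hasn't been disturbed, so I'll descend and grip.

```bash
python3 - <<'E'
from h import *
r=ctrl.move_l([443.6,-149.7,150],vel=80,threshold=5); print(r); st("down")
ctrl.grip(0.0,8); st("closed8")
ctrl.grip(0.0,40); st("closed40")
s=cap("scene");t=cap("top")
crop(s,210,290,110,120,5,"pics/b_s.png")
E
```

```text
False
down t 3.75 p [ 444.  -149.8  150.4] F [-0.24 -0.5  -0.11] M [0.03 0.05 0.05] g 0.994
closed8 t 4.73 p [ 443.6 -149.8  150. ] F [ 0.8  -0.4  -1.22] M [-0.06  0.05  0.03] g 0.274
closed40 t 4.95 p [ 443.6 -149.8  150. ] F [ 0.37  0.38 -0.84] M [-0.07  0.03 -0.  ] g 0.268
```

View pics/b_s.png

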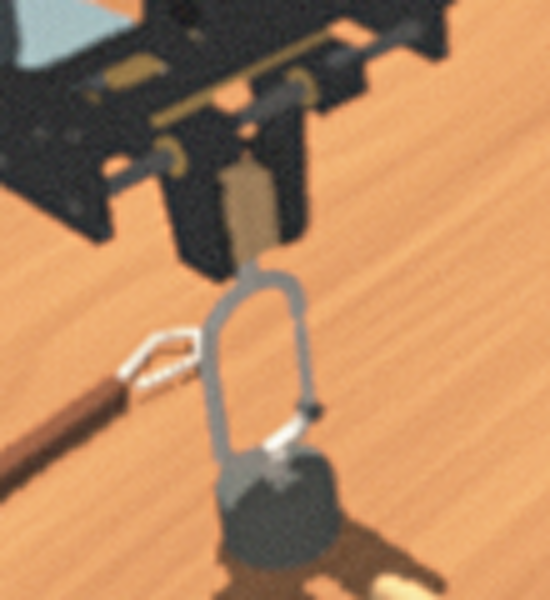

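Grip width reads 23.6 mm, which matches the 24 mm block. The weight is held upright at (265,440).

```bash
python3 - <<'E'
from h import *
ctrl.move_l([443.6,-149.7,227],vel=60); st("lift")
Q=q(1.612-np.pi)
ctrl.move_l([560,0,227],Q,vel=90); st("mid")
ctrl.move_l([598.5,60,227],Q,vel=60); ctrl.dwell(.4); st("pre")
s=cap("scene");t=cap("top")
crop(s,335,235,130,120,5,"pics/c_s.png");crop(t,310,215,120,100,6,"pics/c_t.png")
E
```

```text
lift t 6.48 p [ 443.3 -149.6  226.6] F [-0.36 -0.01 -4.3 ] M [0.01 0.05 0.01] g 0.268
mid t 8.74 p [ 5.598e+02 -4.000e-01  2.270e+02] F [ 0.37  0.17 -5.1 ] M [0.05 0.02 0.  ] g 0.271
pre t 10.48 p [598.5  59.9 227. ] F [-0.96  0.19 -4.47] M [-0.    0.02 -0.03] g 0.267
```

View pics/c_s.png

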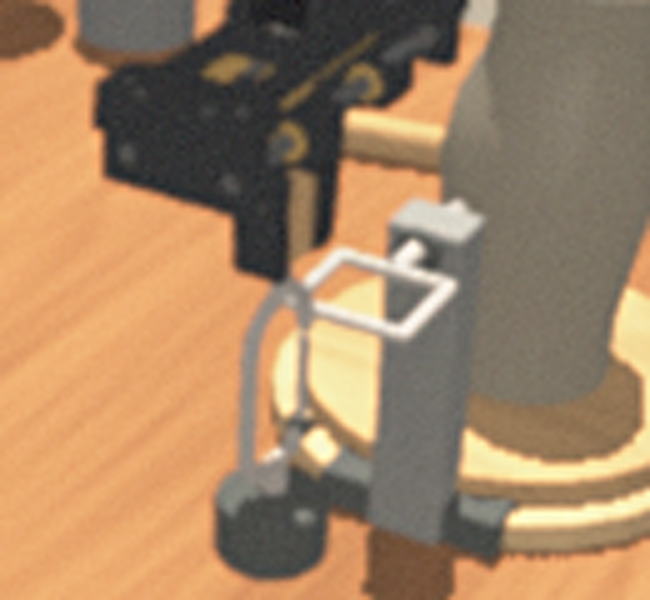

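View pics/c_t.png

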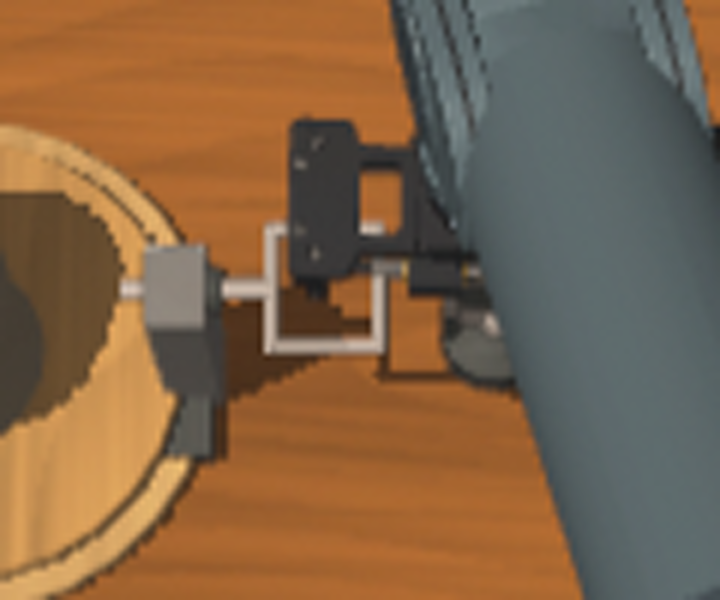

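The hook's gate at (303,350) faces the eye's front bar and is level with it. It is roughly centred sideways. I'll feel for the contact now.

```bash
cat > press.py <<'E'
from h import *
import time
d=np.array([np.cos(1.612),np.sin(1.612)])
def fy(n=4):
    f=[]
    for _ in range(n): ctrl.dwell(.02); f.append(ctrl.sense()["ft_force"])
    return np.mean(f,0)
E
python3 - <<'E'
from press import *
p0=np.array([598.5,60.])
f0=fy(8); print(f0)
ctrl.move_l([*(p0+d*20),227],vel=40)
r=ctrl.move_l([*(p0+d*45),227],vel=12,threshold=1.5); st(f"contact {r}")
print(fy(6)-f0); np.save("f0.npy",f0)
E
```

```text
[ 0.13298165  0.03072524 -4.72691076]
contact True t 12.56 p [596.4  92.8 225.9] F [ 0.65 -2.01 -4.52] M [-0.41 -0.11 -0.02] g 0.27
[ 0.2040885  -2.0597694   0.83863307]
```

```bash
python3 - <<'E'
from press import *
p0=np.array([598.5,60.]);f0=np.load("f0.npy")
s=32.5; prev=2
while s<64:
    s+=2.5; r=ctrl.move_l([*(p0+d*s),227],vel=15,threshold=6)
    f=fy(3)-f0; print(s,r,np.round(f,2),np.round(ctrl.sense()["eef_pos"],1))
    if r or abs(f[1])>8: break
print(ctrl.sense()["t"])
s=cap("scene")
crop(s,335,235,130,120,5,"pics/d_s.png")
E
```

```text
35.0 False [-0.13 -1.59 -1.89] [596.8  94.8 226.7]
37.5 False [-1.38 -1.95 -0.32] [596.9  97.5 227. ]
40.0 False [ 0.6  -2.13 -0.27] [597.  100.  227.1]
42.5 False [ 1.05 -2.54 -0.37] [596.8 102.5 227. ]
45.0 False [ 0.37 -2.42 -0.78] [596.6 105.  226.9]
47.5 False [ 0.53 -2.95 -1.51] [596.4 107.6 226.9]
50.0 False [ 0.37 -2.8  -1.54] [596.4 110.1 226.9]
52.5 False [ 0.87 -2.62 -1.69] [596.2 112.7 226.9]
55.0 False [-0.03 -2.78 -0.93] [596.1 115.2 226.9]
57.5 False [ 0.05 -2.28 -2.06] [596.  117.7 226.9]
60.0 False [-0.19 -2.14 -2.03] [595.9 120.4 226.9]
62.5 False [-0.09 -0.25 -4.18] [595.7 123.1 226.7]
65.0 False [-0.44 -0.14 -4.18] [595.6 125.5 226.9]
17.5
```

View pics/d_s.png

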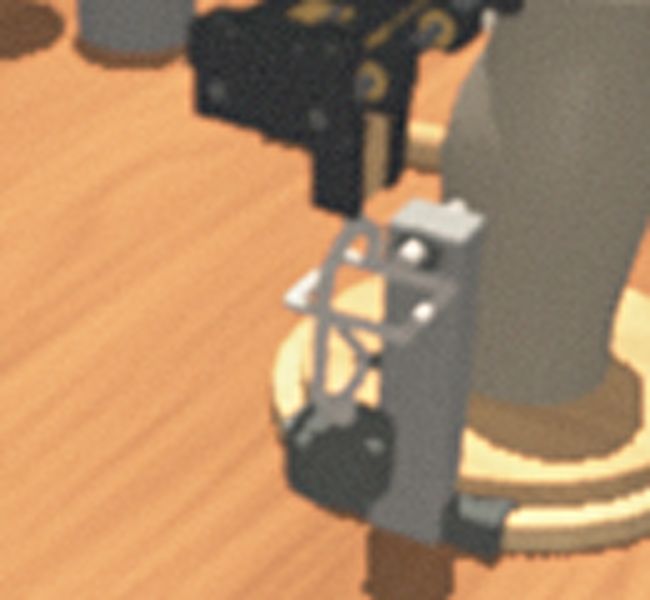

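The side force has gone, but the gate bar still runs diagonally in the picture, from (375,358) to (335,315). The eye is sitting over the gate's tip, which shows as a 4 N downward pull. The gate isn't shut yet, so I'll continue gently.

```bash
python3 - <<'E'
from press import *
p0=np.array([598.5,60.]);f0=np.load("f0.npy")
s=65
while s<75:
    s+=1.; r=ctrl.move_l([*(p0+d*s),227],vel=10,threshold=5)
    f=fy(4)-f0; print(s,r,np.round(f,2),np.round(ctrl.sense()["eef_pos"],1))
    if r or abs(f[1])>4 or abs(f[2])<1.2: break
print(ctrl.sense()["t"])
s=cap("scene")
crop(s,335,235,130,120,5,"pics/e2_s.png")
E
```

```text
66.0 False [-0.39  0.59 -4.96] [595.7 126.2 226.9]
67.0 False [ 0.16 -0.16  0.23] [596.4 127.2 227.8]
18.1833
```

View pics/e2_s.png

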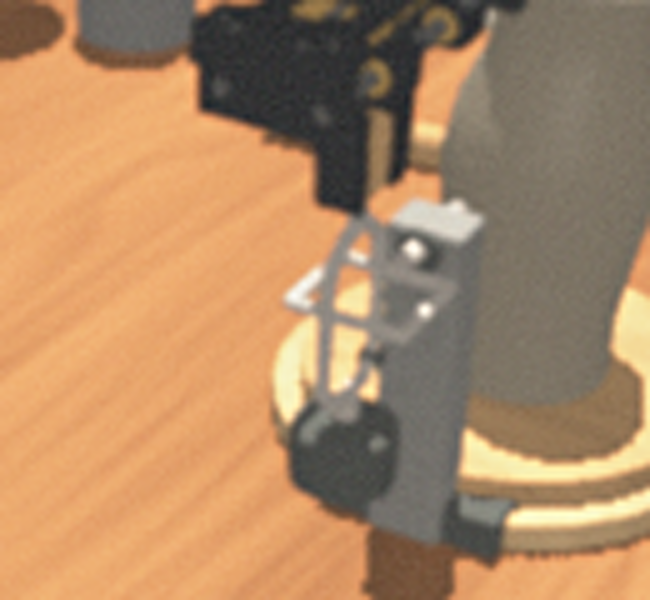

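The force fell to zero and the gate is upright again, running from its hinge at (372,357) up behind the eye's bar, so it has snapped shut. Next I'll centre the weight and lower it onto the eye.

```bash
python3 - <<'E'
from press import *
p0=np.array([598.5,60.]);f0=np.load("f0.npy")
c=p0+d*60.3
r=ctrl.move_l([*c,227],vel=15,threshold=3); print(r,np.round(fy(6)-f0,2)); st("centred")
r=ctrl.move_l([*c,199],vel=30,threshold=4); print(r,np.round(fy(6)-f0,2)); st("low1")
if not r:
    z=199
    while z>188:
        z-=1; r=ctrl.move_l([*c,z],vel=8); f=fy(5)-f0; print(z,np.round(f,2),np.round(ctrl.sense()["eef_pos"],1))
        if f[2]>3.5: break
s=cap("scene");t=cap("top")
crop(s,335,245,130,120,5,"pics/f_s.png");crop(t,310,215,120,100,6,"pics/f_t.png"); st()
E
```

```text
False [-0.18  0.16 -0.34]
centred t 18.93 p [596.  120.4 227. ] F [ 0.36 -0.27 -5.24] M [0.   0.07 0.03] g 0.263
False [-0.3   0.14 -0.36]
low1 t 20.12 p [596.2 120.3 199.3] F [ 0.46 -0.01 -5.09] M [ 0.   -0.04  0.04] g 0.266
198 [-0.09 -0.1   0.16] [596.  120.2 198. ]
197 [ 0.18  0.05 -0.14] [596.  120.3 197. ]
196 [-0.22 -0.34 -0.02] [596.  120.2 196. ]
195 [-0.22 -0.24  1.45] [596.2 120.3 195.2]
194 [-1.79 -0.17  8.96] [596.4 120.5 194.7]
 t 22.01 p [596.4 120.4 194.6] F [-2.23  0.15  5.41] M [-0.05  0.45  0.04] g 0.269
```

View pics/f_s.png

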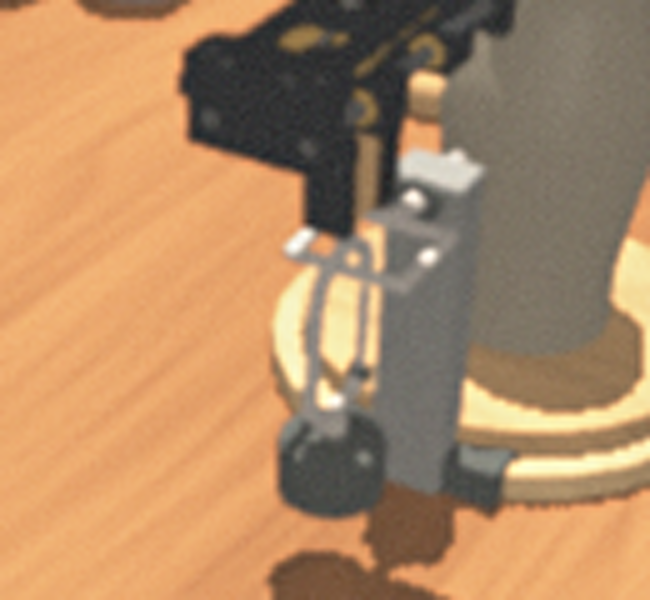

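The eye took the load at TCP z = 195, close to the expected 193.5 mm. One step further it carried about 9 N, below the 18 N limit. I'll ease back up to 195, then release slowly.

```bash
python3 - <<'E'
from press import *
p0=np.array([598.5,60.]);f0=np.load("f0.npy")
c=p0+d*60.3
for z in (194.6,):
    ctrl.move_l([*c,z],vel=8); print(z,np.round(fy(6)-f0,2))
for g in (.28,.3,.33,.4):
    ctrl.grip(g,5); print(g,np.round(fy(6)-f0,2),round(float(ctrl.sense()["gripper_width"]),3))
ctrl.dwell(.5)
s=cap("scene");crop(s,335,245,130,120,5,"pics/g_s.png"); st()
E
```

```text
194.6 [-0.79  0.56  7.43]
0.28 [0.01 0.18 4.72] 0.278
0.3 [ 0.02 -0.02  4.72] 0.301
0.33 [-0.03 -0.05  4.94] 0.33
0.4 [-0.02  0.03  4.79] 0.4
 t 24.32 p [596.  120.3 194.6] F [ 0.52 -0.13 -0.14] M [ 0.04  0.03 -0.04] g 0.401
```

View pics/g_s.png

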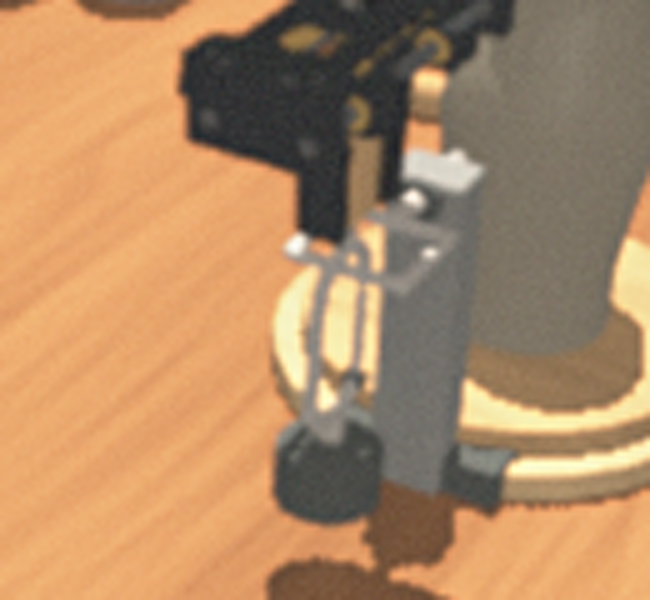

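The tool force is now zero and the weight hangs from the eye, with its foot at (330,470) above its shadow. I'll open further and retreat upward.

```bash
python3 - <<'E'
from press import *
p0=np.array([598.5,60.]);c=p0+d*60.3
ctrl.grip(.8); st("open")
r=ctrl.move_l([*c,300],vel=70,threshold=3); st(r)
ctrl.move_l([540,-40,330],vel=120); st()
ctrl.dwell(1.5)
s=cap("scene");t=cap("top")
cv2.imwrite("pics/h_s0.png",s["pixels"][:,:,::-1])
crop(s,335,245,130,120,5,"pics/h_s.png");crop(t,310,215,160,120,5,"pics/h_t.png")
ctrl.dwell(1); s2=cap("scene"); D=np.abs(s2["pixels"].astype(int)-s["pixels"])[190:300,280:410]; print("diff",D.mean(),D.max()); st()
E
```

```text
open t 24.99 p [596.  120.2 194.6] F [-0.2   0.78  0.58] M [-0.01 -0.01 -0.03] g 0.801
False t 26.65 p [595.8 120.2 299.5] F [ 0.41 -0.15 -0.25] M [ 0.09  0.01 -0.01] g 0.8
 t 28.23 p [540.1 -39.2 329.8] F [-0.77  0.3   1.13] M [ 0.06 -0.03  0.01] g 0.799
diff 1.9745687645687646 14
 t 30.88 p [540. -40. 330.] F [ 0.22  0.58 -1.01] M [ 0.03  0.01 -0.02] g 0.797
```

View pics/h_s.png

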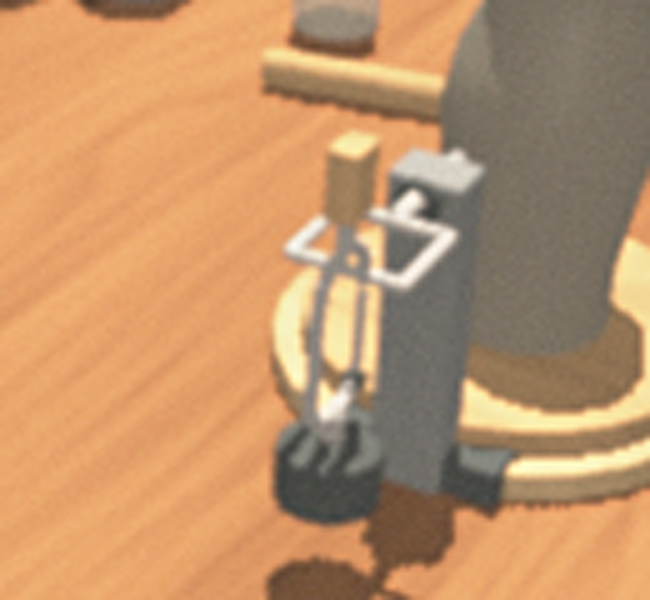

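View pics/h_s0.png

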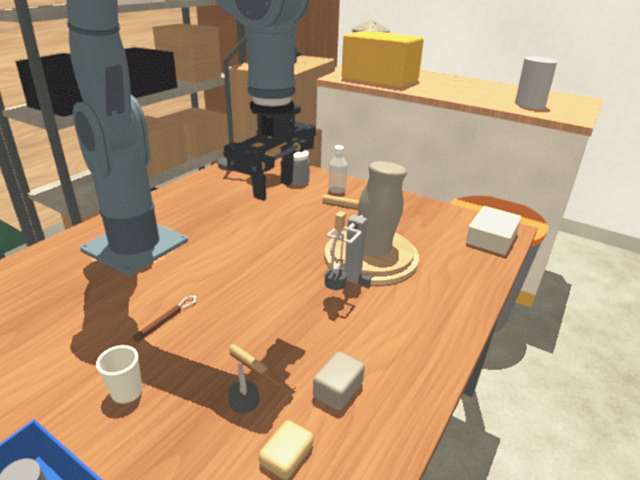

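View pics/h_t.png

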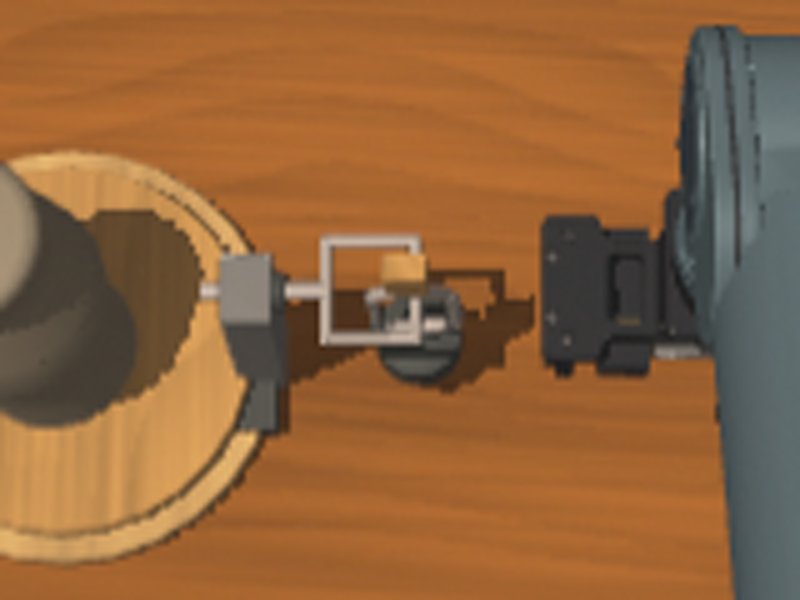

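The weight hangs from the eye's front bar with the gate closed and its foot at (327,475) clear of its shadow. Between two pictures 1 s apart only pixel noise changed. The other items are at their earlier pixels.

```bash
python3 -c "
from bench import hand_in
print(hand_in())"
```

```text
the job is handed in; nothing more can be done
None
```

The counterweight now hangs from the eye with its gate shut, at rest and clear of the table, and I've handed the job in at about 31 s on the robot's clock.

- **Pick-up:** I gripped the wooden block across its 24 mm faces (the gripper read 23.6 mm), lifted the weight to 77 mm and turned it to line up with the eye.
- **Pressing the gate:** Contact came at a TCP y of about 92 mm. The push never passed about 3 N sideways and 5 N downward. The side force vanished before the gate had shut, because the gate's tip was caught under the eye's bar. I pushed about 4 mm further from there and the gate snapped shut.
- **Hanging:** I lowered the weight until the eye took the load at TCP z = 195 mm, where 193.5 mm was expected. One lowering step went slightly too far and put about 9 N on the eye, below the 18 N limit. I then opened the gripper in small steps and backed away without touching the weight.

**Last checks:** The final pictures show the eye's bar inside the closed hook and the foot above the table. Two pictures 1 s apart differed only by noise, and by eye the other items in view had not moved. The gripper is well clear, and the tool force was zero within noise. The scene and top cameras disagreed by about 3 mm on where the eye's bar is, so I relied on the felt contact, which put it at about y = 120 mm.

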